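# Refill the roll-shutter coin till

## Task

The green channel in the coin till has run empty. Roll the till's curved shutter back, take the green-banded coin roll from the velvet tray and set it down gently, lying in the green channel between its end stops, then roll the shutter fully closed. Leave the other rolls and the things on the counter where they are.

Things in the scene. Friction and masses are not known exactly. Their poses are not given: they have to be found in the camera images.
- shutter (a joint): Curved roll shutter of grey slats on a circular track: turning angle in rad about till_axis. 0 = fully closed (bottom rail on the front sill), 1.43 = fully open (parked under the rear hood); it grows as the pull bar goes up and over to the back. Moves with friction (up to about 9 N at the pull bar) and stays where it is left.
- till: Coin till: light grey cabinet, fixed, 344 mm deep, 380 wide, 252 high, with round-topped side cheeks 15 mm thick. Origin under its middle; x level from its front (robot side) to its back, z up. Front panel at x = -150 mm, 129 mm high. Inside: three narrow raised channels centred on x = -50 mm, at y = -78, 0, 78 mm. Shutter fully open: clear from above from the front panel to x = +30 mm.
- till_axis (a point): Point on the centre line of the shutter's circular track, mid-width of the till, 80 mm above the table. Axes as the till's: y along the centre line. The cheeks' rounding has its centre here, radius 172 mm; the outside of the slats is at radius 158 mm.
- pull_bar (a point): Middle of the shutter's pull bar: black round bar, 12 mm in diameter, level, along the till's y, 120 mm free between two posts. Its middle line is 203 mm from the track's centre line, 45 mm off the slats. Closed, it is 33 deg above level on the front side (170 mm ahead of and 111 mm above the centre line); open, 25 deg past the top. The frame turns with the shutter; y stays along the bar.
- green_seat (a point): Where the axis centre of a roll lying properly in the green channel is, mid-way between the end stops. x runs along the channel, rising 15 deg towards the till's back; y level, across; z square to both, up. The green channel is empty at the start; it may be the left, middle or right one.
- green_channel: Green channel, fixed in the till: two rails 3 mm thick, 20 mm wide over all (narrower than the roll: fingers pass down outside), tops 11.5 mm below green_seat. End stops 112 mm apart inside, their tops 2.5 mm below the seat's level; the deck is 42 mm below it. Origin 44 mm straight below the seat, axes level, as the till's. The other channels are alike.
- blue_seat (a point): The same point of the blue channel, which holds a blue roll from the start.
- orange_seat (a point): The same point of the orange channel, which holds an orange roll from the start.
- green_spare_center (a point): Roll of coins in tan kraft paper, a cylinder 27 mm in diameter and 94 mm long, 0.3 kg, with green bands 22 mm wide near each end. It starts lying level on one of the two grey cradles of the velvet tray (same rails, 20 mm wide, no stops), its axis 38 mm above the table and 30 mm above the tray's floor. The point is at its centre, x along its axis (either way).
- green_spare: The same green-banded roll (origin on its underside, 13.5 mm below its axis).
- orange_spare_center (a point): Roll of coins in tan kraft paper, a cylinder 27 mm in diameter and 94 mm long, 0.3 kg, with orange bands 22 mm wide near each end. It lies on the other cradle of the tray, 78 mm beside the green one; it is not needed. The point is at its centre, x along its axis (either way).
- blue_roll_center (a point): Roll of coins in tan kraft paper, a cylinder 27 mm in diameter and 94 mm long, 0.3 kg, with blue bands 22 mm wide near each end. It lies in the blue channel. The point is at its centre, x along its axis (either way).
- orange_roll_center (a point): Roll of coins in tan kraft paper, a cylinder 27 mm in diameter and 94 mm long, 0.3 kg, with orange bands 22 mm wide near each end. It lies in the orange channel. The point is at its centre, x along its axis (either way).
- tray: Grey velvet tray, 160 x 190 mm, rim 14 mm high, fixed. Origin under its middle; its two cradles run along its x, at y = -39 and +39 mm.
- coin_cases: Stack of four clear coin cases, 85 x 60 x 32 mm, loose, on the table beside the till. Origin under its middle. Not part of the job.
- coin_tube: Upright closed coin tube, 38 mm in diameter, 85 mm high, loose, on the table. Origin under its middle. Not part of the job.
Mind the look-alikes: they are no part of the job. What is shaped like the green_spare but black is not meant.

How it is judged:
By the outcome, as a careful person would: the job done as asked, in the order asked, and still so for the second after the job is handed in, with the robot touching nothing.
It also fails if it takes over 70 s, if anything falls off the work surface, if the arm or the gripper's body presses on something with over 40 N, if the wrist force passes 120 N, or if a joint passes its speed limit or range.

## Robot

A 6-joint arm with a two-finger parallel gripper is mounted at the origin on the work surface. World frame = base frame: x ahead of the robot, y to its left, z up, the work surface at z = 0. Lengths are in m, angles in rad, forces in N, time in s.
With the tool pointing down it reaches from about 0.375 to 0.975 m from the base axis. Payload 3.8 kg.
Tool frame: the origin (TCP) lies on the centre line of the jaws, within the pads' length; the fingertips stand 17 mm ahead of it and the grasp point (between the pads) lies 2 mm behind it; z points along the fingers, y is the direction in which the jaws open and shut (so a half turn about z gives the same grasp; the last joint's range is limited). The gripper opens to 85 mm and grips with 20 to 120 N. Pads are 22 mm wide; open, the fingers measure 114 mm over their backs; the gripper's body (76 mm by 85 mm) begins 54 mm behind the grasp point. The pads swing forward as they close: fully open they stand 13 mm farther back than shut.
Start: joints at [-0.037, 0.264, 1.604, -0, 1.274, -0.037], TCP at [0.675, -0, 0.248] pointing down, gripper open.
Joint ranges: [-2.63, 2.63], [-0.94, 2.18], [0.31, 2.57], [-1.31, 4.45], [0, 2.66], [-2.55, 2.55]. Speed limits (rad/s): [2.57, 2.57, 3.14, 3.14, 3.14, 3.14].

## Interface

Orientations are given as a unit quaternion [x, y, z, w].
In Python, from workcell import * gives the robot as it stands. The module is installed in compiled form; this text tells all that it offers. Calls block until the motion is done:
- reach(position, orientation): joint-space move of the TCP to a pose.
- move_straight(position, ori=None, feed=0.15): straight line of the TCP; ori=None keeps the orientation; feed is the mean speed in m/s.
- move_j(angles): joint-space move.
- gripper_to(opening, strength=None): finger opening in m; strength is the grip in N (None keeps the last); returns when the fingers have stopped.
- wait(seconds).
- ik(position, orientation): joint angles nearest the present ones, or None.
- state(): the state.
- snapshot(name): name is "scene" or "side" or "wrist"; returns a dict with "img" (420x560x3 uint8, blue, green, red), "fx", "fy", "cx", "cy" (pixels), "xyz" and "attitude" of the camera in the world. Camera axes: x right, y down, z forward; pixel columns grow to the right and rows downward; lengths in m; the calibration is good to about 2 mm. A picture is of the moment at which its call begins. There is no depth.
A pose or a line that the arm cannot do raises Unreachable and nothing moves.
- hand_in(): hands the job in, once; it reports no verdict.
The state is a dict: "t": time; "joint_pos": joint angles; "dq": joint speeds; "joint_efforts": joint torques, N m; "ee_pos": TCP position; "tool_rot": TCP orientation; "ft_force": force on the tool from outside, world axes, zero at the start; "wrist_torque": the same for the moment, N m; "grip_width": finger opening in m.
Only numpy, scipy, OpenCV 4.12 (cv2) and the standard library are available. Lean on these libraries where they do the work, as an engineer would, in place of code of your own. Each camera call takes 0.05 s, during which the arm holds its last target.

## Working session

There is one attempt and no reset: what is moved stays moved. The work goes in short steps, each a Python script; the robot and the scene stay as the last script left them, time stands still between calls to the robot, and variables do not carry over. Pictures are saved under pics/ and viewed, and the job is handed in when it is done.

```bash
mkdir -p pics; ls; python3 - <<'E'
from workcell import *
import cv2
for n in ["scene","side","wrist"]:
    s=snapshot(n); cv2.imwrite(f"pics/{n}0.png",s["img"])
    print(n,{k:(v if k!="img" else v.shape) for k,v in s.items()})
print(state())
E
```

```text
pics
scene {'img': (420, 560, 3), 'fx': 378.9676793837836, 'fy': 378.9676793837836, 'cx': 280.3711755513958, 'cy': 214.16610207200642, 'xyz': array([0.81336806, 0.31105047, 0.84305317]), 'attitude': array([ 0.31183394,  0.89891835, -0.28820343, -0.10790814])}
side {'img': (420, 560, 3), 'fx': 519.1514380201904, 'fy': 519.1514380201904, 'cx': 280.267976828932, 'cy': 217.39170549946556, 'xyz': array([-0.44753931, -0.2031436 ,  0.82057831]), 'attitude': array([ 0.67269142, -0.58610676,  0.29727517, -0.33998911])}
wrist {'img': (420, 560, 3), 'fx': 355.8538134625949, 'fy': 355.8538134625949, 'cx': 284.374773991671, 'cy': 213.61489665868578, 'xyz': array([0.67570378, 0.07919362, 0.37196197]), 'attitude': array([ 9.87780468e-01,  4.88434716e-04, -4.63462571e-04,  1.55850226e-01])}
{'t': 0.15, 'joint_pos': array([-3.68741343e-02,  2.64587609e-01,  1.60504693e+00,  1.51888749e-05,
        1.27369085e+00, -3.68709494e-02]), 'dq': array([-0.00052843, -0.00156552, -0.00401172,  0.00054449, -0.00209507,
        0.00106587]), 'joint_efforts': array([-4.44535381e-04, -5.15905774e+01, -3.67958951e+01, -2.06692371e-04,
        8.09489022e-03,  2.50629785e-05]), 'ee_pos': array([6.74474078e-01, 3.98179173e-05, 2.47250163e-01]), 'tool_rot': array([ 7.07109218e-01,  7.07103813e-01, -5.84295494e-04, -6.39722476e-04]), 'ft_force': array([-0.26194827, -0.23815547, -0.92800214]), 'wrist_torque': array([0.00252701, 0.01929915, 0.00622429]), 'grip_width': 0.08548949075917406}
```

View pics/scene0.png

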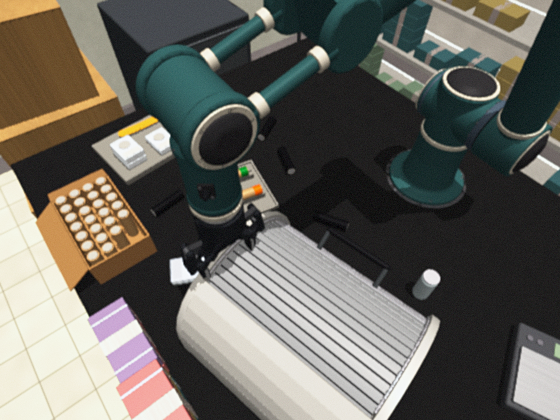

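View pics/side0.png

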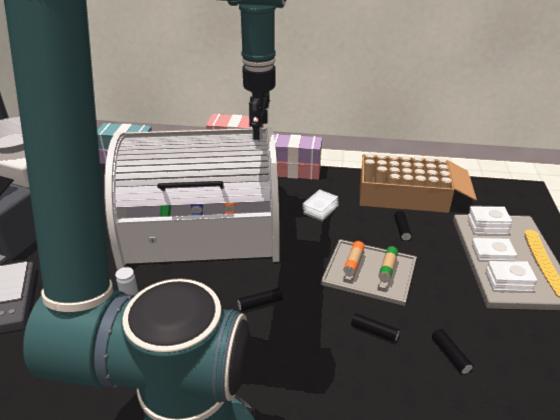

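View pics/wrist0.png

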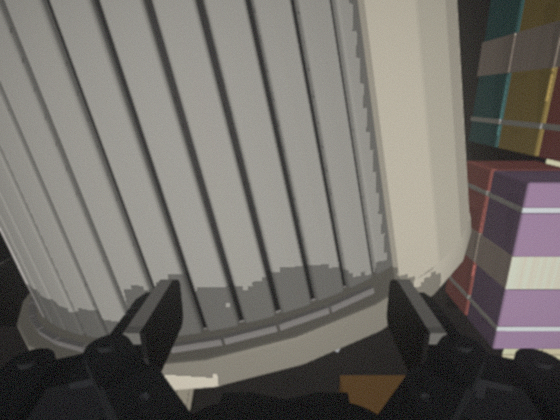

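The side view shows the till at (195,195), its shutter apparently partly open, with the pull bar at (190,185). The tray at (370,270) holds an orange roll at (354,258) and a green-banded roll at (388,264). Black look-alike rolls are at (260,299), (376,327), (452,350) and (403,225). I'll look closer before choosing.

```bash
cat > h.py <<'E'
import numpy as np, cv2
from scipy.spatial.transform import Rotation as R
from scipy.optimize import least_squares
def proj(s,P):
    P=np.atleast_2d(P); c=R.from_quat(s["attitude"]).inv().apply(P-s["xyz"])
    return np.c_[s["fx"]*c[:,0]/c[:,2]+s["cx"], s["fy"]*c[:,1]/c[:,2]+s["cy"]]
def ray(s,uv):
    d=np.array([(uv[0]-s["cx"])/s["fx"],(uv[1]-s["cy"])/s["fy"],1.])
    return np.array(s["xyz"]),R.from_quat(s["attitude"]).apply(d)
def atz(s,uv,z):
    o,d=ray(s,uv); return o+d*(z-o[2])/d[2]
def crop(img,x0,y0,x1,y1,k,name):
    cv2.imwrite("pics/"+name,cv2.resize(img[y0:y1,x0:x1],None,fx=k,fy=k,interpolation=cv2.INTER_CUBIC))
E
python3 - <<'E'
from workcell import *
from h import *
import pickle
s=snapshot("side"); c=snapshot("scene"); pickle.dump((s,c),open("s0.pkl","wb"))
crop(s["img"],100,110,300,270,4,"till_side.png")
crop(s["img"],310,220,430,310,6,"tray_side.png")
crop(c["img"],170,150,450,420,2.2,"till_scene.png")
E
```

```text
(no output)
```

View pics/till_side.png

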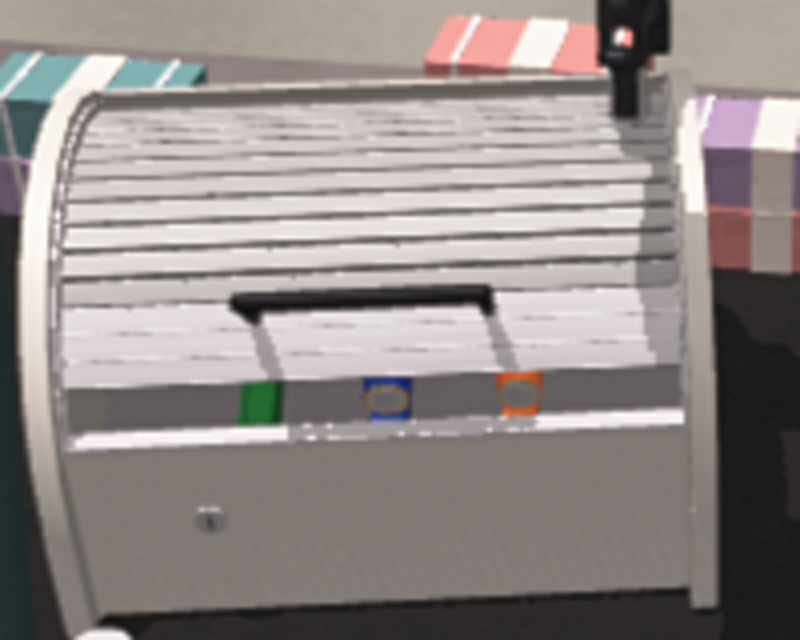

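View pics/tray_side.png

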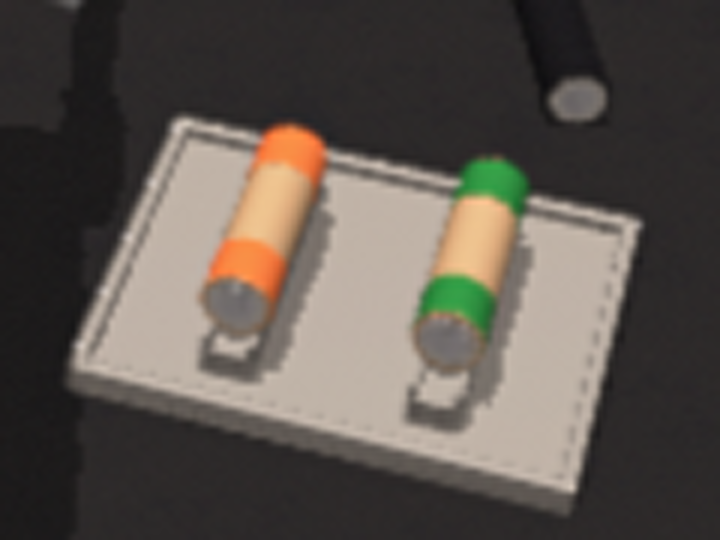

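View pics/till_scene.png

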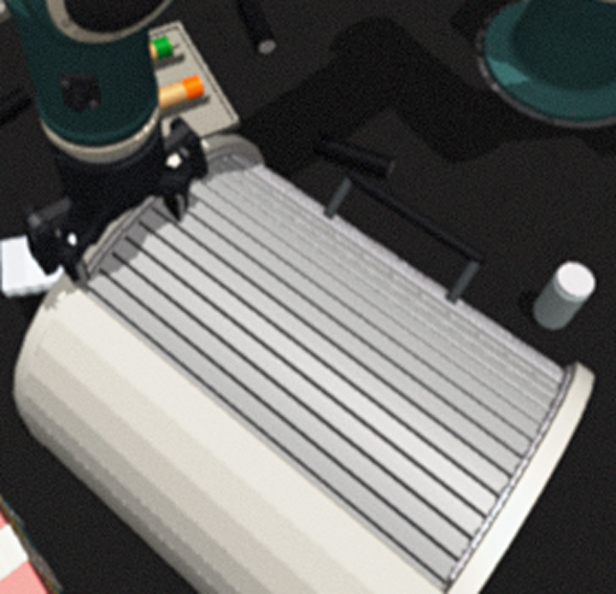

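```bash
cat > fit.py <<'E'
from h import *
import pickle
s,c=pickle.load(open("s0.pkl","rb"))
S=lambda u,v:(u/4+100,v/4+110); C=lambda u,v:(u/2.2+170,v/2.2+150)
def bar(th,y):
    a=np.deg2rad(33)+th; return [-.203*np.cos(a),y,.08+.203*np.sin(a)]
obs=[(s,lambda p:[-.15,.175,.129],S(70,449)),(s,lambda p:[-.15,-.175,.129],S(685,424)),
(s,lambda p:[-.15,.175,0],S(103,613)),(s,lambda p:[-.15,-.175,0],S(690,590)),
(s,lambda p:bar(p[3],p[4]),S(237,303)),(s,lambda p:bar(p[3],-p[4]),S(490,297)),
(c,lambda p:bar(p[3],-p[4]),C(352,182)),(c,lambda p:bar(p[3],p[4]),C(477,262))]
def W(p,q): return R.from_euler('z',p[2]).apply(q)+[p[0],p[1],0]
def res(p): return np.concatenate([proj(cam,W(p,f(p)))[0]-uv for cam,f,uv in obs])
if __name__=="__main__":
    r=least_squares(res,[.75,.1,0,.2,.065]); p=r.x
    print(p.round(4)); print(r.fun.reshape(-1,2).round(1))
    for n,q in [("axis",[0,0,.08])]+[("bar",bar(p[3],0)),("barclosed",bar(0,0)),("baropen",bar(1.43,0)),("green ch",[-.05,.078,0])]: print(n,W(p,q).round(4))
    # tray & roll: side crop /6 +(310,220)
    T=lambda u,v:(u/6+310,v/6+220)
    for n,uv,z in [("greenNear",T(450,341),.038),("orangeNear",T(237,303),.038)]:
        print(n,atz(s,uv,z).round(4))
    for n,uv in [("rim far L",(180,120)),("far R",(640,218)),("near R",(573,492)),("near L",(72,370))]: print(n,atz(s,T(*uv),.014).round(4))
    print(proj(s,W(p,[[-.05,.078,.12]])))
E
python3 fit.py
```

```text
[0.607  0.1462 0.2005 0.1519 0.0658]
[[-2.2 -2.4]
 [ 0.6 -1.9]
 [-0.3  0.1]
 [-0.2 -0.1]
 [ 0.1  0.4]
 [-1.5 -0.1]
 [-1.  -2.8]
 [-0.3 -0.8]]
axis [0.607  0.1462 0.08  ]
bar [0.4584 0.116  0.215 ]
barclosed [0.4401 0.1123 0.1906]
baropen [0.6908 0.1632 0.2641]
green ch [0.5424 0.2126 0.    ]
greenNear [ 0.4206 -0.3179  0.038 ]
orangeNear [ 0.4306 -0.2397  0.038 ]
rim far L [ 0.5669 -0.2142  0.014 ]
far R [ 0.5299 -0.3979  0.014 ]
near R [ 0.3732 -0.3631  0.014 ]
near L [ 0.4116 -0.1808  0.014 ]
[[164.83850443 196.66311674]]
```

Choices in the side view:
- Green-banded roll on the tray, (388,264).
- Orange spare beside it, (354,258).
- Black rolls on the counter at (260,299), (376,327), (452,350) and (403,225).
- Blue and orange rolls inside the till.

The tray crop shows green bands at both ends of the right-hand roll, so that's the one. The green channel is the till's left one (+y) and is empty. The shutter is already open by about 0.15 rad. Next I'll check reachability.

```bash
cat >> h.py <<'E'
def quat(x,z):
    x=np.array(x,float);z=np.array(z,float);z/=np.linalg.norm(z); x-=z*(x@z); x/=np.linalg.norm(x)
    return R.from_matrix(np.c_[x,np.cross(z,x),z]).as_quat()
class Till:
    def __init__(s,x,y,yaw): s.o=np.array([x,y,0]); s.R=R.from_euler('z',yaw)
    def w(s,q): return s.R.apply(q)+s.o
    def v(s,q): return s.R.apply(q)
    def barpose(s,th,al,rad=.203,back=.002):
        "TCP pose with grasp point at bar (radius rad), pointing al rad below level towards +x"
        a=np.deg2rad(33)+th; p=np.array([-rad*np.cos(a),0,.08+rad*np.sin(a)])
        z=np.array([np.cos(al),0,-np.sin(al)]); p=p+back*z
        return s.w(p),quat(s.v([0,1,0]),s.v(z))
E
python3 - <<'E'
from workcell import *
from h import *
t=Till(.607,.1462,.2)
for th in [0,.15,.4,.8,1.2,1.43]:
    for al in [40,50,60,75,90,105]:
        for rad in ([.203,.30] if th in(.15,) else [.203]):
            q=ik(*t.barpose(th,np.deg2rad(al),rad)); print(th,al,rad,None if q is None else np.round(q,2))
E
```

```text
0 40 0.203 None
0 50 0.203 [ 0.19 -0.55  2.57  0.01  0.43 -0.02]
0 60 0.203 [ 0.19 -0.46  2.45  0.01  0.62 -0.01]
0 75 0.203 [ 0.19 -0.29  2.29  0.    0.89 -0.01]
0 90 0.203 [ 0.2  -0.11  2.12 -0.    1.13 -0.  ]
0 105 0.203 [ 0.2   0.06  1.97 -0.    1.37 -0.  ]
0.15 40 0.203 None
0.15 40 0.3 None
0.15 50 0.203 [ 0.19 -0.53  2.51  0.01  0.46 -0.02]
0.15 50 0.3 [ 0.19 -0.82  2.51  0.01  0.75 -0.02]
0.15 60 0.203 [ 0.19 -0.43  2.4   0.01  0.66 -0.01]
0.15 60 0.3 [ 0.19 -0.69  2.4   0.01  0.9  -0.01]
0.15 75 0.203 [ 0.19 -0.27  2.23  0.    0.93 -0.01]
0.15 75 0.3 [ 0.19 -0.49  2.25  0.    1.12 -0.01]
0.15 90 0.203 [ 0.2  -0.1   2.06 -0.    1.18 -0.  ]
0.15 90 0.3 [ 0.19 -0.3   2.1  -0.    1.34 -0.01]
0.15 105 0.203 [ 0.2   0.08  1.91 -0.    1.42 -0.  ]
0.15 105 0.3 [ 0.2  -0.11  1.97 -0.    1.54 -0.  ]
0.4 40 0.203 [ 0.19 -0.53  2.52  0.02  0.27 -0.03]
0.4 50 0.203 [ 0.19 -0.46  2.41  0.01  0.49 -0.01]
0.4 60 0.203 [ 0.19 -0.37  2.29  0.    0.7  -0.01]
0.4 75 0.203 [ 0.19 -0.22  2.12  0.    0.98 -0.01]
0.4 90 0.203 [ 0.2  -0.05  1.95 -0.    1.24 -0.  ]
0.4 105 0.203 [ 0.2   0.12  1.79 -0
[... 243 characters left out ...]
.08  1.77 -0.    1.3  -0.  ]
0.8 105 0.203 [ 0.2   0.24  1.59 -0.    1.56 -0.  ]
1.2 40 0.203 [ 0.19 -0.17  2.23  0.02  0.21 -0.02]
1.2 50 0.203 [ 0.2  -0.12  2.11  0.01  0.46 -0.01]
1.2 60 0.203 [ 0.2  -0.06  1.99  0.    0.69 -0.01]
1.2 75 0.203 [ 0.2   0.08  1.79  0.    1.01 -0.  ]
1.2 90 0.203 [ 0.2   0.23  1.59 -0.    1.32 -0.  ]
1.2 105 0.203 [ 0.2   0.4   1.4  -0.    1.61 -0.  ]
1.43 40 0.203 [ 0.2  -0.06  2.16  0.02  0.17 -0.02]
1.43 50 0.203 [ 0.2  -0.02  2.04  0.01  0.42 -0.01]
1.43 60 0.203 [ 0.2   0.04  1.92  0.    0.66 -0.01]
1.43 75 0.203 [ 0.2   0.17  1.71  0.    1.   -0.  ]
1.43 90 0.203 [ 0.2   0.32  1.5  -0.    1.31 -0.  ]
1.43 105 0.203 [ 0.2   0.49  1.29 -0.    1.62 -0.  ]
```

```bash
python3 - <<'E'
from workcell import *
from h import *
import pickle
t=Till(.607,.1462,.2)
move_straight([.675,0,.36],feed=.25)
p,q=t.barpose(.15,np.deg2rad(65),.33)
print(p); reach(p,q)
s=snapshot("wrist"); pickle.dump(s,open("w1.pkl","wb")); cv2.imwrite("pics/w1.png",s["img"])
c=snapshot("scene"); cv2.imwrite("pics/sc1.png",c["img"]); pickle.dump(c,open("c1.pkl","wb"))
print(state()["t"],state()["ee_pos"],s["xyz"])
E
```

```text
[0.36595295 0.09733734 0.29725877]
2.2 [0.36722993 0.09732398 0.29840833] [0.30010499 0.16443565 0.41106273]
```

View pics/w1.png

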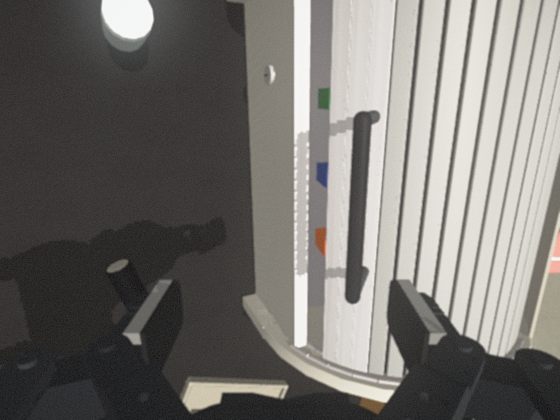

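View pics/sc1.png

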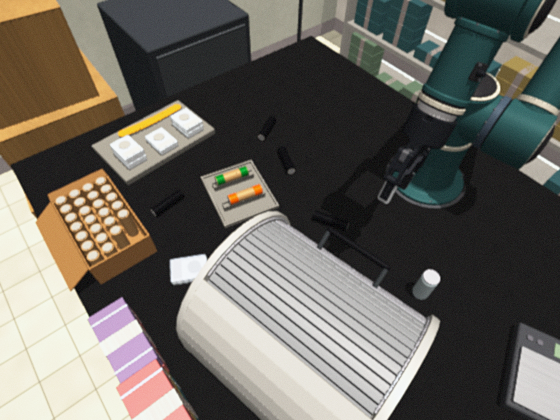

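```bash
python3 - <<'E'
from h import *
import pickle
s=pickle.load(open("w1.pkl","rb"));c=pickle.load(open("c1.pkl","rb"))
crop(s["img"],230,70,430,390,1.85*1,"w1a.png")
crop(c["img"],190,150,290,230,7,"c1tray.png")
crop(c["img"],240,200,440,350,4,"c1bar.png")
E
```

```text
(no output)
```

View pics/w1a.png

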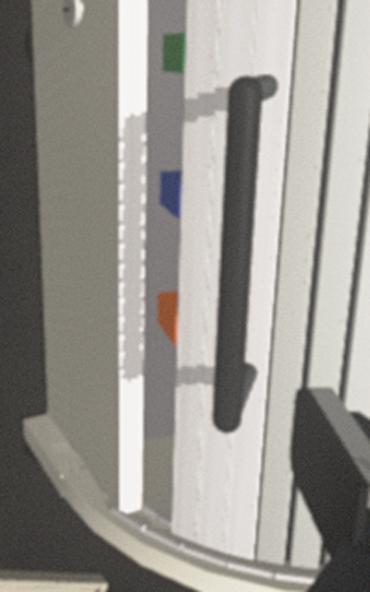

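View pics/c1tray.png

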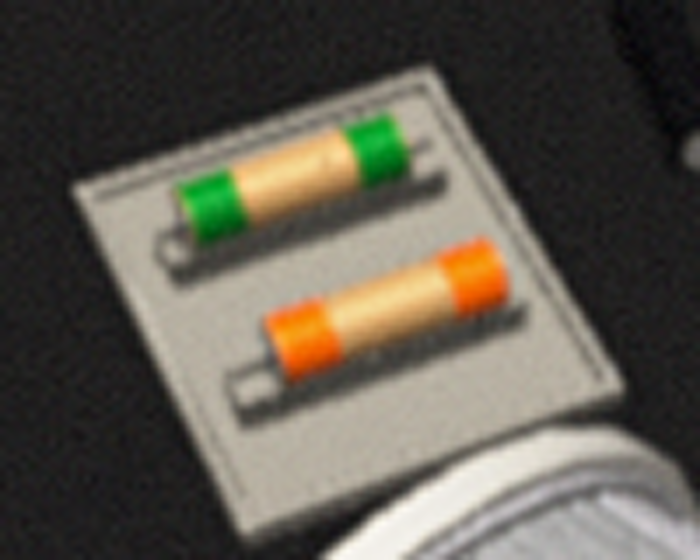

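View pics/c1bar.png

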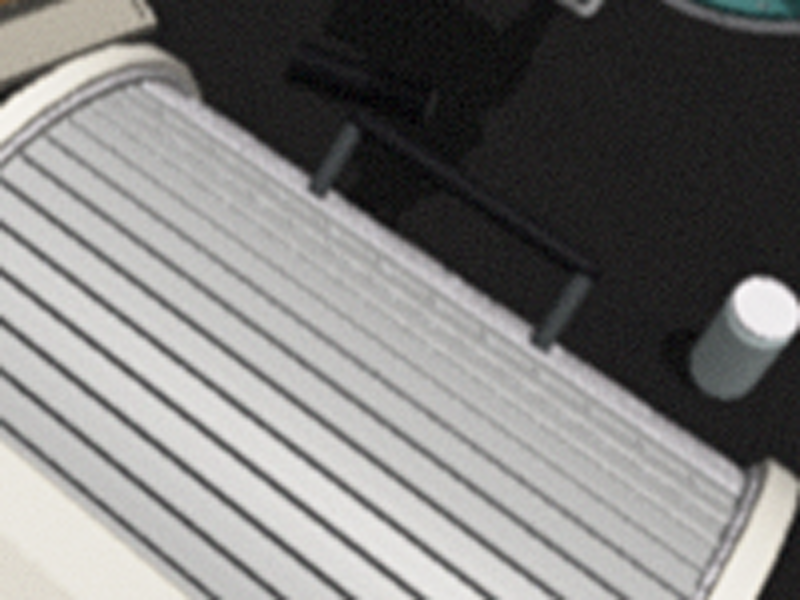

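```bash
cat > fit2.py <<'E'
import fit; from fit import *
w=pickle.load(open("w1.pkl","rb")); c1=pickle.load(open("c1.pkl","rb"))
A=lambda u,v:(u/1.85+230,v/1.85+70); B=lambda u,v:(u/4+240,v/4+200)
obs=fit.obs[:6]+[(c1,lambda p:bar(p[3],-p[4]),B(358,122)),(c1,lambda p:bar(p[3],p[4]),B(598,270)),
(w,lambda p:bar(p[3],p[4]),A(246,80)),(w,lambda p:bar(p[3],-p[4]),A(228,430)),
(w,lambda p:[-.15,-.175,.129],A(119,510)),(w,lambda p:[-.15,p[5],.129],A(119,5)),
(w,lambda p:[-.15,p[6],0],A(31,5)),(w,lambda p:[-.15,-.175,0],A(47,415))]
def res(p): return np.concatenate([proj(cam,W(p,f(p)))[0]-uv for cam,f,uv in obs])
r=least_squares(res,[.607,.146,.2,.15,.066,.1,.1],loss='soft_l1'); p=r.x
print(p.round(4)); print(res(p).reshape(-1,2).round(1))
print("bar",W(p,bar(p[3],0)))
T=lambda u,v:(u/7+190,v/7+150)
for n,uv,z in [("g far end top-mid(scene)",(186,212),.038),("g other",(402,147),.038)]: print(n,atz(c1,T(*uv),z).round(4))
for n,uv in [("fr",(75,188)),("nr",(430,65)),("nl",(622,395)),("fl",(250,535))]: print(n,atz(c1,T(*uv),.014).round(4))
E
python3 fit2.py
```

```text
[0.6031 0.1481 0.2131 0.1798 0.0689 0.0985 0.1059]
[[-3.  -0.9]
 [ 0.3 -1.5]
 [-1.   1.7]
 [-0.5  0.2]
 [-2.  -1.1]
 [-0.5 -2.1]
 [-1.6 -2. ]
 [-0.5  0.8]
 [-0.1  0.5]
 [-0.9 -0.1]
 [ 1.7  2. ]
 [ 1.4 -0. ]
 [-2.5  0. ]
 [-1.7 -3.1]]
bar [0.45874137 0.11681078 0.21922404]
g far end top-mid(scene) [ 0.51   -0.3376  0.038 ]
g other [ 0.4217 -0.3132  0.038 ]
fr [ 0.53  -0.396  0.014]
nr [ 0.3729 -0.363   0.014 ]
nl [ 0.4181 -0.1731  0.014 ]
fl [ 0.5693 -0.2073  0.014 ]
```

```bash
cat >> h.py <<'E'
T0=Till(.604,.1475,.21)
def al_of(th): return np.deg2rad(58+37*np.clip(th/1.43,0,1.1))
E
python3 - <<'E'
from workcell import *
from h import *
t=T0
gripper_to(.045,30)
al=al_of(.17)
p,q=t.barpose(.17,al); z=R.from_quat(q).apply([0,0,1])
reach(p-.09*z,q)
move_straight(p,q,feed=.12); print(state()["ft_force"].round(1),state()["ee_pos"].round(4),p.round(4))
gripper_to(.020)
st=state(); print(st["t"],st["ft_force"].round(1),st["grip_width"])
s=snapshot("wrist"); cv2.imwrite("pics/w2.png",s["img"])
s=snapshot("side"); crop(s["img"],100,100,300,250,4,"s2.png")
E
```

```text
[-0.  -0.4  0.1] [0.4593 0.1167 0.2168] [0.4591 0.1166 0.216 ]
4.2667 [ 0.6 -1.1  0.4] 0.02037479390958238
```

View pics/w2.png

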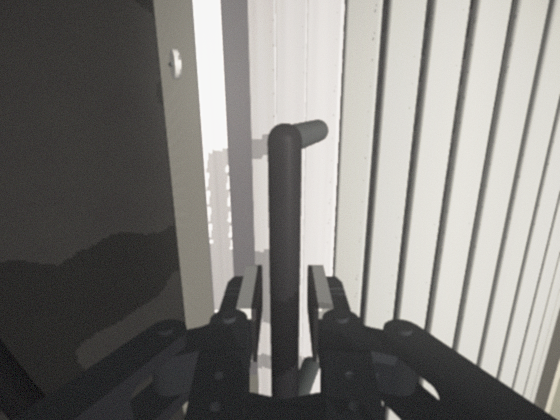

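View pics/s2.png

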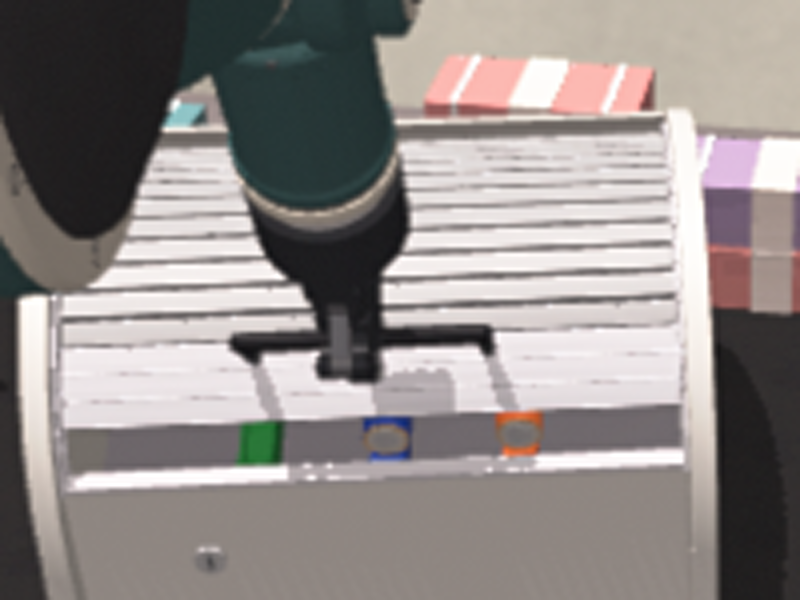

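The bar lies centred between the fingers (column 286 in the wrist view) and is caged with no force. Now I'll roll the shutter back along its arc.

```bash
python3 - <<'E'
from workcell import *
from h import *
t=T0
for th in list(np.arange(.3,1.40,.11))+[1.40,1.45,1.48,1.50]:
    p,q=t.barpose(th,al_of(th)); move_straight(p,q,feed=.15)
    st=state(); f=t.R.inv().apply(st["ft_force"]); print(round(th,2),round(st["t"],2),f.round(1),round(st["grip_width"],4),(st["ee_pos"]-p).round(4))
    if np.linalg.norm(f)>30: break
for n in["wrist","side","scene"]:
    s=snapshot(n); cv2.imwrite(f"pics/{n}3.png",s["img"])
E
```

```text
0.3 4.69 [ 0.4  0.3 -0.8] 0.0198 [0.0007 0.0001 0.0004]
0.41 4.99 [0.7 0.2 0.5] 0.0199 [ 0.0002 -0.     -0.0004]
0.52 5.29 [-0.  -0.1  0.6] 0.0201 [ 0.0001 -0.0001 -0.0003]
0.63 5.59 [ 0.1  0.2 -0.3] 0.02 [-0.     -0.     -0.0002]
0.74 5.89 [ 0.3 -0.4 -0.3] 0.0201 [-0.     -0.     -0.0002]
0.85 6.19 [ 0.4 -0.  -0.1] 0.0198 [-0.0002 -0.0001 -0.0003]
0.96 6.49 [0.4 1.2 0.3] 0.02 [-0.0003 -0.0001 -0.0003]
1.07 6.79 [-0.4 -0.1  0.1] 0.0201 [-0.0004 -0.0001 -0.0003]
1.18 7.09 [-0.6  0.4 -0.2] 0.0199 [-0.0005 -0.0001 -0.0004]
1.29 7.39 [ 0.1 -0.3 -0.8] 0.0199 [-0.0006 -0.0001 -0.0005]
1.4 7.69 [-0.1  0.5  0.1] 0.02 [-0.0006 -0.0001 -0.0004]
1.45 7.94 [-0.6  0.2 -1. ] 0.0201 [-0.0005 -0.0001  0.0002]
1.48 8.19 [-10.5   0.2   5.8] 0.0203 [-0.0036 -0.0007  0.0019]
1.5 8.44 [-22.9  -0.4  15. ] 0.0201 [-0.007  -0.0014  0.0035]
```

View pics/wrist3.png

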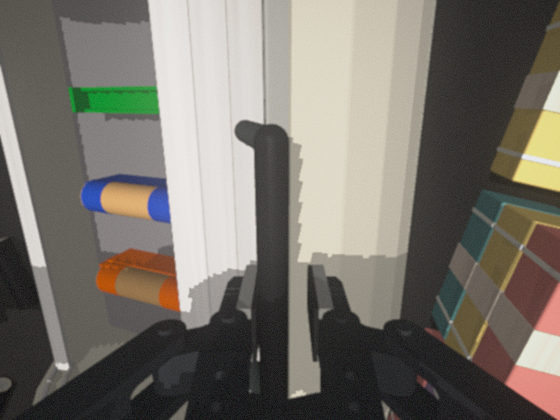

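View pics/side3.png

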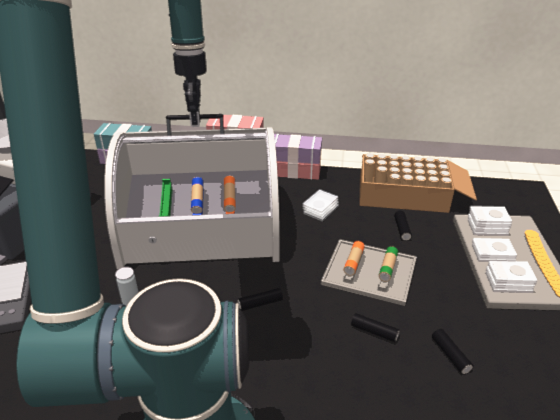

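View pics/scene3.png

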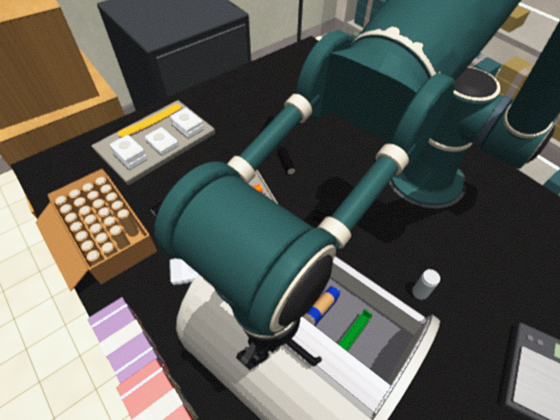

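```bash
cat >> h.py <<'E'
def placequat(t,sgn,tilt=np.deg2rad(15)):
    # tool z = -(channel z); channel x=(cos,0,sin), z=(-sin,0,cos)
    return quat(t.v([sgn*np.cos(tilt),0,sgn*np.sin(tilt)]), t.v([np.sin(tilt),0,-np.cos(tilt)]))
E
python3 - <<'E'
from workcell import *
from h import *
import pickle
t=T0
p,q=t.barpose(1.45,al_of(1.45)); move_straight(p,q,feed=.1); print(state()["ft_force"].round(1))
gripper_to(.05)
z=R.from_quat(q).apply([0,0,1]); move_straight(p-.08*z,q,feed=.25)
for sg in (1,-1):
    print(sg,[None if v is None else np.round(v,2) for v in (ik(t.w([-.05,.078,.1]),placequat(t,sg)),ik(t.w([-.05,.078,.35]),placequat(t,sg)))])
    g=quat(R.from_euler('z',-.21).apply([sg,0,0]),[0,0,-1]); print(ik([.466,-.326,.04],g),ik([.466,-.326,.2],g))
print(state()["t"])
E
```

```text
[ 0.1  0.2 -0.1]
1 [array([ 0.36,  0.09,  2.13, -0.06,  0.67,  1.76]), array([ 0.36, -0.13,  1.85, -0.04,  1.15,  1.73])]
[-6.54235099e-01  2.81356784e-01  2.00608211e+00 -4.44089210e-16
  8.54153760e-01  1.12656123e+00] [-6.54235099e-01  9.98305883e-02  1.88786672e+00 -4.44089210e-16
  1.15389535e+00  1.12656123e+00]
-1 [array([ 0.36,  0.09,  2.13, -0.06,  0.67, -1.38]), array([ 0.36, -0.13,  1.85, -0.04,  1.15, -1.41])]
[-6.54235099e-01  2.81356784e-01  2.00608211e+00 -4.44089210e-16
  8.54153760e-01 -2.01503143e+00] [-6.54235099e-01  9.98305883e-02  1.88786672e+00 -4.44089210e-16
  1.15389535e+00 -2.01503143e+00]
9.7083
```

```bash
python3 - <<'E'
from workcell import *
from h import *
import pickle
t=T0
reach(t.w([-.09,.05,.36]),placequat(t,1))
print(state()["ee_pos"],state()["ft_force"],state()["t"])
d={}
d["w1"]=snapshot("wrist"); d["side"]=snapshot("side")
reach(t.w([-.10,.10,.30]),placequat(t,1)); d["w2"]=snapshot("wrist"); d["scene"]=snapshot("scene")
pickle.dump(d,open("in.pkl","wb"))
cv2.imwrite("pics/w4a.png",d["w1"]["img"]);cv2.imwrite("pics/w4b.png",d["w2"]["img"])
crop(d["side"]["img"],100,110,300,270,4,"s4.png"); print(state()["t"])
E
```

```text
[0.50563746 0.17758126 0.35933093] [0.13612986 1.09443421 0.20126825] 11.2
11.8083
```

View pics/w4a.png

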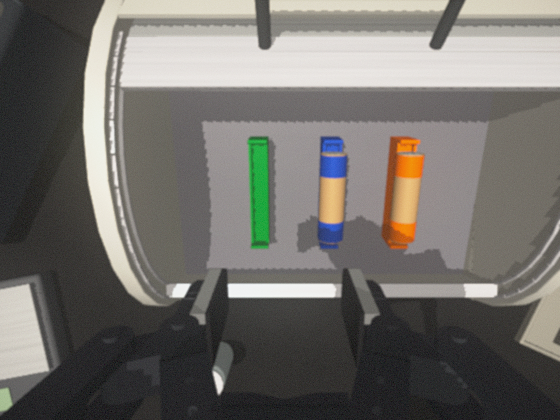

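View pics/w4b.png

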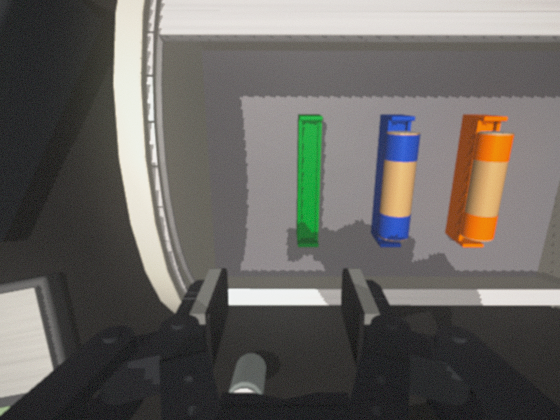

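View pics/s4.png

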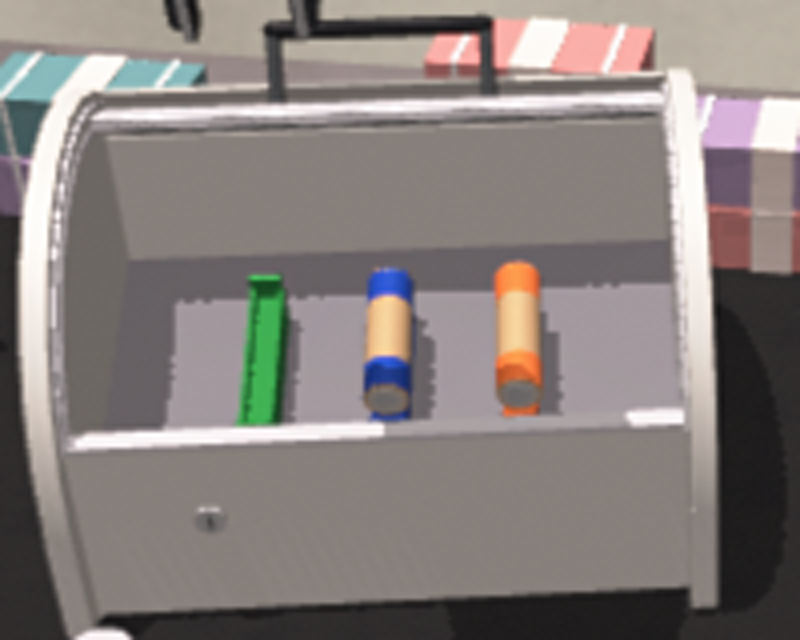

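```bash
python3 - <<'E'
from h import *
import pickle
d=pickle.load(open("in.pkl","rb"))
a=cv2.resize(d["w1"]["img"][120:260,225:295],None,fx=4.2,fy=4.2,interpolation=cv2.INTER_CUBIC)
b=cv2.resize(d["w2"]["img"][105:255,275:350],None,fx=3.92,fy=3.92,interpolation=cv2.INTER_CUBIC)
a=a[:588];b=b[:588]; print(a.shape,b.shape)
cv2.imwrite("pics/ch.png",np.hstack([a,b]))
crop(d["side"]["img"],150,170,250,225,7,"chs.png")
crop(d["scene"]["img"],270,270,450,420,4,"chc.png")
E
```

```text
(588, 294, 3) (588, 294, 3)
```

View pics/ch.png

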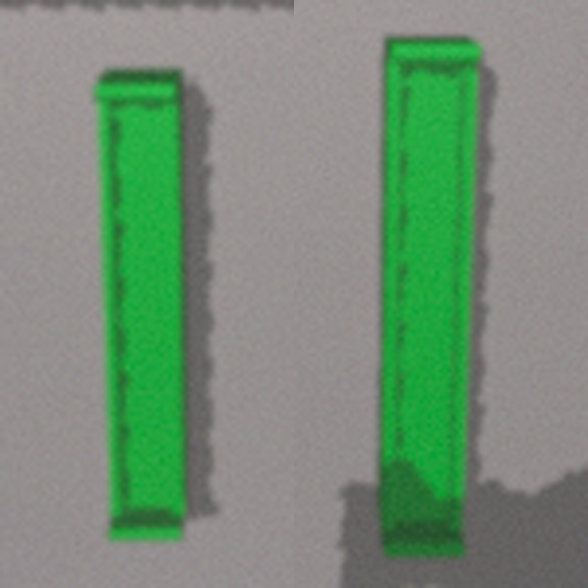

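View pics/chs.png

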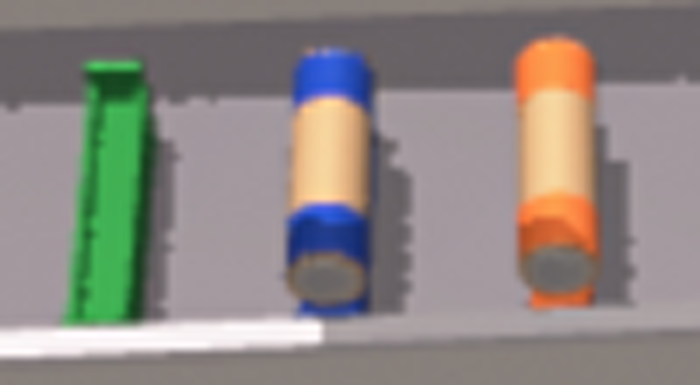

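View pics/chc.png

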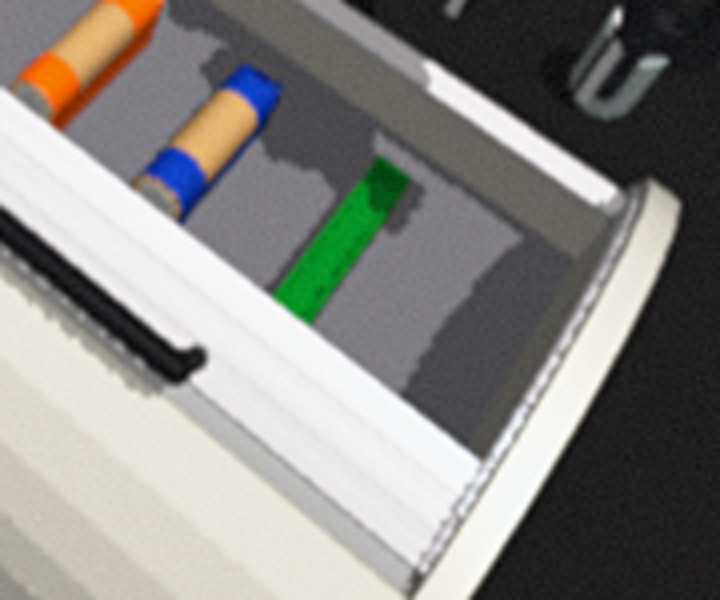

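```bash
cat > fitch.py <<'E'
from h import *
import pickle
d=pickle.load(open("in.pkl","rb")); w1,w2,sd,sc=d["w1"],d["w2"],d["side"],d["scene"]
A=lambda u,v:(u/4.2+225,v/4.2+120); B=lambda u,v:((u-294)/3.92+275,v/3.92+105); S=lambda u,v:(u/7+150,v/7+170)
k=.0025
obs=[(w1,(.056,.01,-k),A(97,100)),(w1,(.056,-.01,-k),A(182,98)),(w1,(-.056,.01,-k),A(110,527)),(w1,(-.056,-.01,-k),A(184,525)),
(w2,(.056,.01,-k),B(385,60)),(w2,(.056,-.01,-k),B(481,60)),(w2,(-.056,.01,-k),B(383,543)),(w2,(-.056,-.01,-k),B(464,543)),
(sd,(.056,.01,-k),S(87,72)),(sd,(.056,-.01,-k),S(143,72))]
C=lambda p,q: (R.from_euler('z',p[3])*R.from_euler('y',-np.deg2rad(15))).apply(q)+p[:3]
res=lambda p: np.concatenate([proj(c,C(p,q))[0]-uv for c,q,uv in obs])
for sub in ("all","wrist"):
    f=(lambda p:res(p)) if sub=="all" else (lambda p:res(p)[:16])
    r=least_squares(f,[.54,.21,.1,.2]); print(sub,r.x.round(4)); print(r.fun.reshape(-1,2).round(1).tolist())
    p=r.x; print("till origin from this", (p[:2]-R.from_euler('z',p[3]).apply([-.05,.078,0])[:2]).round(4))
E
python3 fitch.py
```

```text
all [0.5418 0.2134 0.1213 0.2116]
[[-0.5, -0.0], [-1.2, 0.4], [-0.5, -0.4], [-0.2, 0.0], [1.3, 0.6], [0.3, 0.6], [0.1, -0.7], [0.5, -0.7], [-0.4, -0.2], [-0.3, -0.5]]
till origin from this [0.6071 0.1476]
wrist [0.5418 0.2134 0.1222 0.2122]
[[-0.7, -0.1], [-1.3, 0.3], [-0.5, -0.3], [-0.2, 0.2], [1.3, 0.4], [0.4, 0.4], [0.1, -0.5], [0.6, -0.5]]
till origin from this [0.6071 0.1477]
```

```bash
cat >> h.py <<'E'
T1=Till(.6071,.1477,.2116); SEAT=np.array([.5418,.2134,.1215])
E
python3 - <<'E'
from workcell import *
from h import *
import pickle
p=state()["ee_pos"]; move_straight(p+[0,0,.06],feed=.25)
g=quat(R.from_euler('z',-.21).apply([1,0,0]),[0,0,-1])
reach([.45,-.32,.24],g); 
s=snapshot("wrist"); pickle.dump(s,open("tr.pkl","wb")); cv2.imwrite("pics/tr.png",s["img"]); print(state()["t"])
E
```

```text
14.275
```

View pics/tr.png

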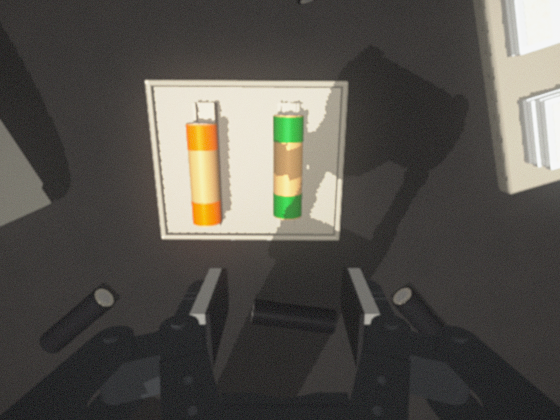

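```bash
python3 - <<'E'
from h import *
import pickle
s=pickle.load(open("tr.pkl","rb")); print(s["xyz"])
hsv=cv2.cvtColor(s["img"],cv2.COLOR_BGR2HSV); m=cv2.inRange(hsv,(45,120,40),(75,255,255))
n,l,st,ce=cv2.connectedComponentsWithStats(m); 
for i in range(1,n):
    if st[i,4]>50: print(st[i],ce[i].round(1))
for n,uv,z in [("far",(288,113.5),.047),("near",(287.5,217.5),.047)]: print(n,atz(s,uv,z).round(4))
for n,uv in [("TL",(146,81)),("TR",(348,81)),("BR",(339,240)),("BL",(163,240))]: print(n,atz(s,uv,.014).round(4))
E
```

```text
[ 0.52868897 -0.33530323  0.36521577]
[274 117  29  26 682] [287.6 129.2]
[274 195  27  23 545] [286.6 206.5]
far [ 0.5166 -0.336   0.047 ]
near [ 0.4242 -0.3163  0.047 ]
TL [ 0.5709 -0.2133  0.014 ]
TR [ 0.5322 -0.3963  0.014 ]
BR [ 0.3774 -0.3627  0.014 ]
BL [ 0.416  -0.1798  0.014 ]
```

```bash
python3 - <<'E'
from workcell import *
from h import *
g=quat(R.from_euler('z',-.21).apply([1,0,0]),[0,0,-1])
c=np.array([.4685,-.3263,.038])
gripper_to(.055,35)
reach(c+[0,0,.07],g); move_straight(c+[0,0,-.002],g,feed=.1)
st=state(); print(st["ft_force"].round(1),st["ee_pos"].round(4))
gripper_to(.02,35); st=state(); print(st["ft_force"].round(1),st["grip_width"],st["t"])
s=snapshot("wrist"); cv2.imwrite("pics/g1.png",s["img"])
move_straight(c+[0,0,.05],g,feed=.12)
st=state(); print(st["ft_force"].round(1),st["wrist_torque"].round(2),st["grip_width"],st["t"])
s=snapshot("wrist"); cv2.imwrite("pics/g2.png",s["img"])
s=snapshot("side"); crop(s["img"],310,180,450,300,5,"g2s.png")
E
```

```text
[ 0.9 -0.2 -0.1] [ 0.4691 -0.3267  0.0366]
[-0.3  3.3  5.9] 0.02621852789563252 16.3167
[-0.5  0.  -2.5] [-0.03  0.02 -0.02] 0.025831844416633953 16.95
```

View pics/g2.png

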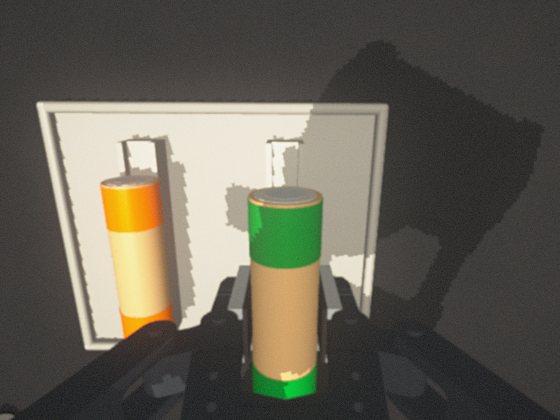

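View pics/g2s.png

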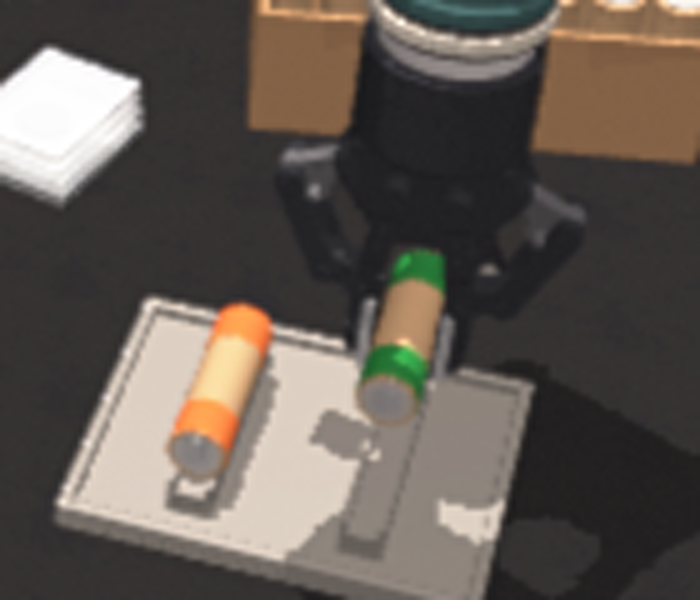

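```bash
python3 - <<'E'
from workcell import *
from h import *
st=state(); s=snapshot("wrist"); e=st["ee_pos"]; Rt=R.from_quat(st["tool_rot"]); print(e.round(4),st["t"])
for uv in [(286,197),(286,192)]:
    P=atz(s,uv,e[2]+.002); print(P.round(4), Rt.inv().apply(P-e).round(4))
print(proj(s,e+Rt.apply([[.047,0,-.002],[.047,.0135,-.002],[.047,-.0135,-.002],[.047,0,.0115]])))
# ik chain check for placing
q=placequat(T1,1); n=T1.v([-np.sin(np.radians(15)),0,np.cos(np.radians(15))])
for h in (0,.03,.1,.16): print(h, ik(SEAT-.002*n+h*n,q))
E
```

```text
[ 0.4675 -0.3256  0.0866] 17.05
[ 0.513  -0.3354  0.0886] [ 0.0465  0.0001 -0.0021]
[ 0.5148 -0.3358  0.0886] [ 0.0484  0.0001 -0.0021]
[[285.79958437 195.62513785]
 [323.61017951 195.65390948]
 [247.98553323 195.59636359]
 [285.66243929 186.74926283]]
0 [ 0.3530463   0.06529072  2.11163463 -0.05625808  0.70614794  1.75030774]
0.03 [ 0.3552789   0.01465595  2.10329698 -0.05353005  0.76513423  1.7482716 ]
0.1 [ 0.36076963 -0.09109831  2.0701756  -0.04896616  0.90407725  1.74525062]
0.16 [ 0.3658171  -0.16654895  2.02719715 -0.04659911  1.02259761  1.74413539]
```

```bash
python3 - <<'E'
from workcell import *
from h import *
import pickle
e=state()["ee_pos"]; move_straight([e[0],e[1],.34],feed=.25)
q=placequat(T1,1); n=T1.v([-np.sin(np.radians(15)),0,np.cos(np.radians(15))]); b=SEAT-.002*n
reach(b+.2*n,q); print(state()["ee_pos"],state()["t"])
move_straight(b+.05*n,q,feed=.15); 
st=state(); print(st["t"],st["ft_force"].round(1),(st["ee_pos"]-b-.05*n).round(4),st["grip_width"])
s=snapshot("wrist"); cv2.imwrite("pics/p1.png",s["img"])
s=snapshot("side"); crop(s["img"],100,110,300,270,4,"p1s.png")
s=snapshot("scene"); crop(s["img"],240,200,440,350,4,"p1c.png")
E
```

```text
[0.49212021 0.20195407 0.31281846] 20.175
21.325 [-0.5 -0.2 -3.9] [0.0008 0.0002 0.0012] 0.025610088603933594
```

View pics/p1.png

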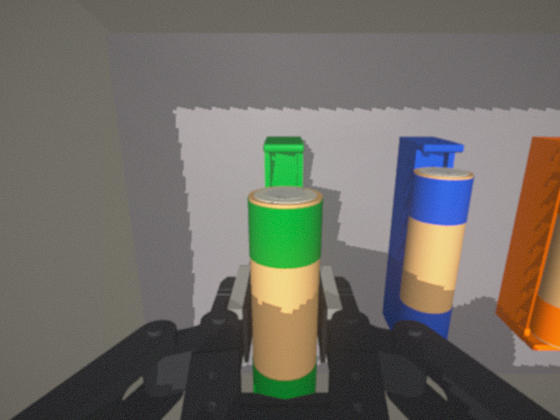

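View pics/p1s.png

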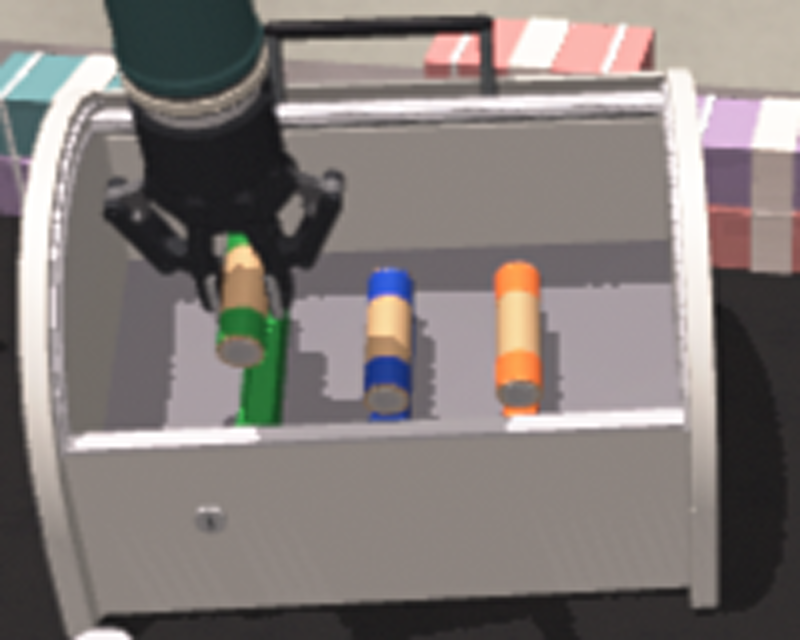

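```bash
python3 - <<'E'
from workcell import *
from h import *
q=placequat(T1,1); n=T1.v([-np.sin(np.radians(15)),0,np.cos(np.radians(15))]); b=SEAT-.002*n
move_straight(b+.008*n,q,feed=.08)
f0=state()["ft_force"]; print(f0.round(1))
for h in np.arange(.006,-.007,-.001):
    move_straight(b+h*n,q,feed=.03); st=state(); f=(st["ft_force"]-f0)@n
    print(round(h,4),((st["ee_pos"]-b)@n).round(4),round(f,1),st["ft_force"].round(1),st["wrist_torque"].round(2),round(st["t"],2))
    if f>4: break
s=snapshot("wrist"); cv2.imwrite("pics/p2.png",s["img"])
s=snapshot("side"); crop(s["img"],100,110,300,270,4,"p2s.png")
E
```

```text
[ 0.1  0.4 -2.9]
0.006 0.0063 1.2 [ 0.4  0.  -1.6] [-0.06  0.23 -0.  ] 22.4
0.005 0.0051 -0.4 [ 0.8 -0.3 -3.2] [-0.06  0.26  0.02] 22.65
0.004 0.0046 6.6 [-3.8 -1.7  2.8] [-0.24  0.55 -0.01] 22.9
```

View pics/p2.png

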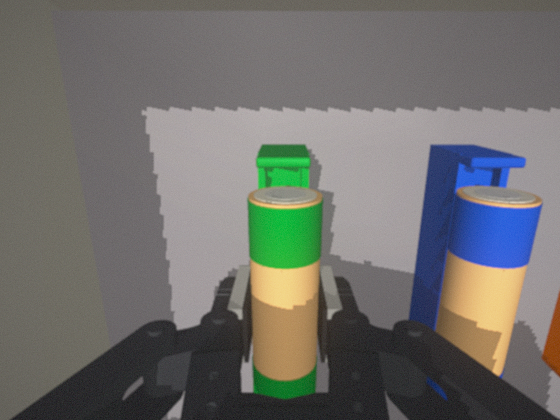

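View pics/p2s.png

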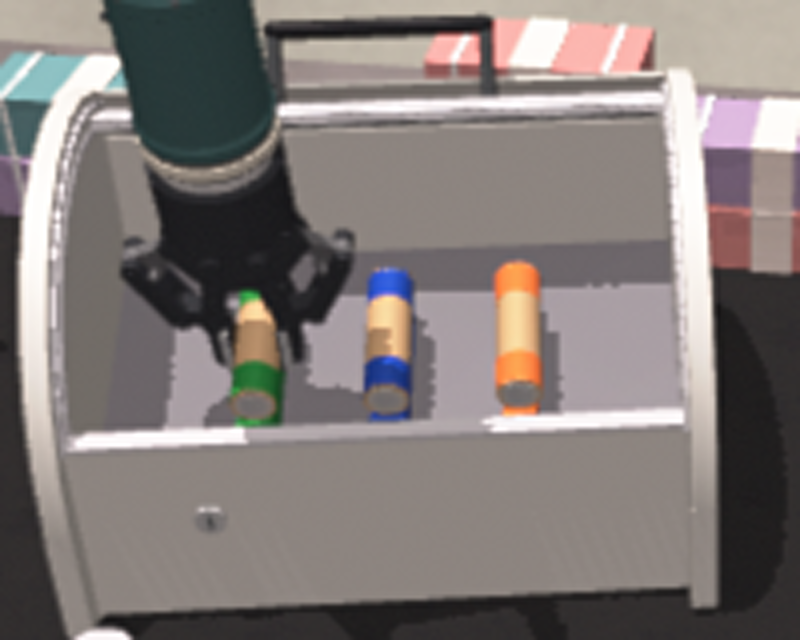

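```bash
python3 - <<'E'
from workcell import *
from h import *
import pickle
s=snapshot("wrist"); st=state(); pickle.dump((s,st),open("p2.pkl","wb"))
print(st["ft_force"].round(1),st["wrist_torque"].round(2), st["ee_pos"].round(4))
C=lambda q:(R.from_euler('z',.2116)*R.from_euler('y',-np.deg2rad(15))).apply(q)+SEAT
print("stop inner/outer edge pred",proj(s,C([[.056,.01,-.0025],[.056,-.01,-.0025],[.06,.01,-.0025],[.06,-.01,-.0025]])).round(1).tolist())
print("rail top outer near stop",proj(s,C([[.055,.01,-.0115],[.055,-.01,-.0115]])).round(1).tolist())
C2=lambda q: C(np.array(q)+[0,-.078,0])
print("blue stop",proj(s,C2([[.056,.01,-.0025],[.056,-.01,-.0025],[.06,.01,-.0025],[.06,-.01,-.0025]])).round(1).tolist())
crop(s["img"],235,130,555,400,2.5,"p2z.png")
sd=snapshot("side"); crop(sd["img"],140,160,260,230,6.5,"p2sz.png")
E
```

```text
[-6.2 -1.4  5.3] [-0.25  0.68 -0.01] [0.5414 0.2134 0.1241]
stop inner/outer edge pred [[257.4, 167.5], [311.8, 167.5], [257.2, 156.6], [312.1, 156.6]]
rail top outer near stop [[259.1, 165.8], [310.1, 165.9]]
blue stop [[469.5, 167.7], [523.9, 167.7], [471.3, 156.8], [526.1, 156.8]]
```

View pics/p2z.png

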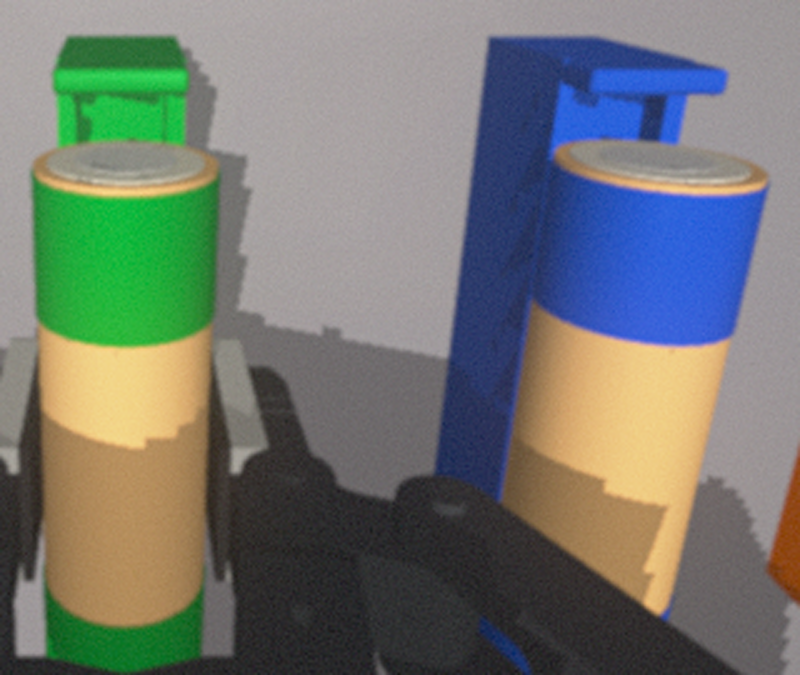

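View pics/p2sz.png

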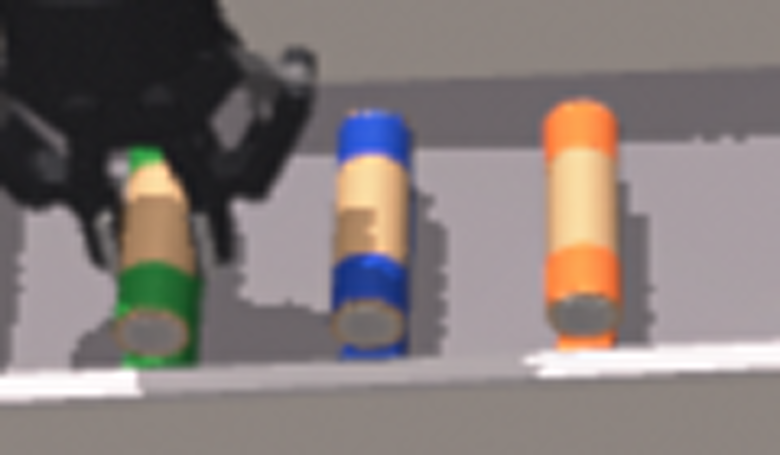

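```bash
python3 - <<'E'
from h import *
import pickle
s,st=pickle.load(open("p2.pkl","rb"))
Rc=(R.from_euler('z',.2116)*R.from_euler('y',-np.deg2rad(15)))
C=lambda q:Rc.apply(q)+SEAT
a=np.linspace(0,2*np.pi,73)
def bbox(dx,dy,dz,y0=0):
    P=np.c_[np.full(73,.047+dx),y0+dy+.0135*np.cos(a),dz+.0135*np.sin(a)]; q=proj(s,C(P)); return np.r_[q.min(0),q.max(0)].round(1)
print("TCP in seat frame",Rc.inv().apply(st["ee_pos"]-SEAT).round(4))
for dx in (-.009,-.006,-.003,0): 
  for dz in (0,.004): print(dx,dz,"blue",bbox(dx,0,dz,-.078),"green",bbox(dx,0,dz))
print("obs blue",552/2.5+235,138/2.5+130,768/2.5+235,193/2.5+130)
print("obs green",33/2.5+235,141/2.5+130,219/2.5+235,195/2.5+130)
E
```

```text
TCP in seat frame [0.0003 0.0001 0.0026]
-0.009 0 blue [452.4 206.  534.8 228.7] green [248.6 205.9 320.6 228.5]
-0.009 0.004 blue [457.1 208.9 542.6 232.9] green [247.5 208.7 321.7 232.8]
-0.006 0 blue [453.5 199.  536.6 220.4] green [248.3 198.9 320.9 220.2]
-0.006 0.004 blue [458.3 201.7 544.5 224.4] green [247.3 201.5 322.  224.2]
-0.003 0 blue [454.6 191.9 538.5 211.9] green [248.1 191.8 321.1 211.7]
-0.003 0.004 blue [459.5 194.4 546.5 215.7] green [247.  194.3 322.2 215.5]
0 0 blue [455.8 184.7 540.4 203.3] green [247.8 184.6 321.4 203.1]
0 0.004 blue [460.7 187.1 548.5 206.8] green [246.7 186.9 322.5 206.6]
obs blue 455.8 185.2 542.2 207.2
obs green 248.2 186.4 322.6 208.0
```

```bash
python3 - <<'E'
from h import *
ims=[cv2.imread(f"pics/{n}.png")[150:410,230:340] for n in("g1","g2","p1","p2")]
cv2.imwrite("pics/cmp.png",cv2.resize(np.hstack(ims),None,fx=1.8,fy=2.2,interpolation=cv2.INTER_CUBIC))
E
```

```text
(no output)
```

View pics/cmp.png

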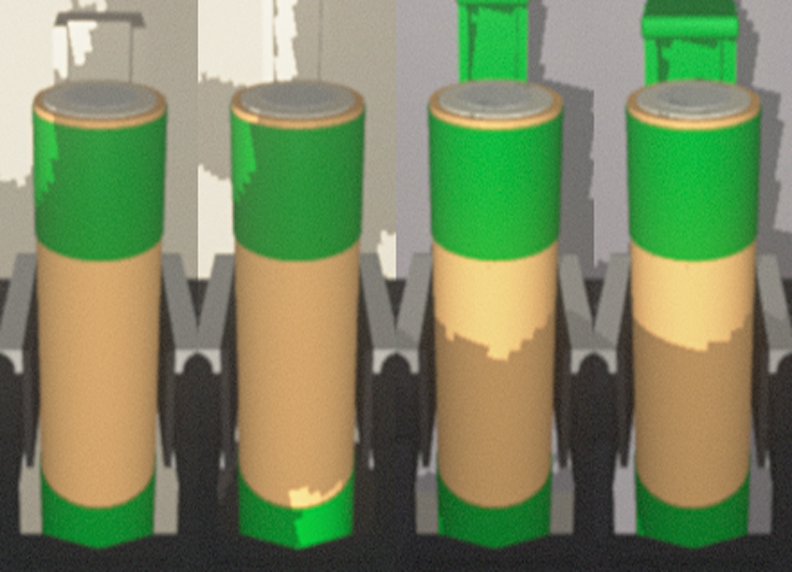

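```bash
python3 - <<'E'
from workcell import *
from h import *
q=placequat(T1,1); n=T1.v([-np.sin(np.radians(15)),0,np.cos(np.radians(15))]); b=SEAT-.002*n
Rc=(R.from_euler('z',.2116)*R.from_euler('y',-np.deg2rad(15)))
print("tilt err deg",np.degrees((R.from_quat(q).inv()*R.from_quat(state()["tool_rot"])).as_rotvec()).round(2))
for h in (.0035,.003):
    move_straight(b+h*n,q,feed=.02); st=state()
    print(h,((st["ee_pos"]-b)@n).round(4),Rc.inv().apply(st["ft_force"]-[0,0,-2.9]).round(1),Rc.inv().apply(st["wrist_torque"]).round(2),round(st["t"],2))
E
```

```text
tilt err deg [0.   0.02 0.  ]
0.0035 0.0045 [-4.3 -0.5 13.3] [-0.17  0.95 -0.04] 23.35
0.003 0.0044 [-7.  -0.3 15.6] [-0.21  1.1   0.  ] 23.6
```

```bash
python3 - <<'E'
from workcell import *
from h import *
q=placequat(T1,1); n=T1.v([-np.sin(np.radians(15)),0,np.cos(np.radians(15))]); b=SEAT-.002*n
Rc=(R.from_euler('z',.2116)*R.from_euler('y',-np.deg2rad(15)))
move_straight(b+.0042*n,q,feed=.02); st=state()
print(((st["ee_pos"]-b)@n).round(4),Rc.inv().apply(st["ft_force"]-[0,0,-2.9]).round(1))
gripper_to(.034,20); st=state(); print(st["ft_force"].round(1),st["grip_width"],st["t"])
s=snapshot("wrist"); cv2.imwrite("pics/r1.png",s["img"])
gripper_to(.05); wait(.3)
s2=snapshot("wrist"); cv2.imwrite("pics/cmp2.png",cv2.resize(np.hstack([i[140:410,230:350] for i in(cv2.imread("pics/p2.png"),s["img"],s2["img"])]),None,fx=2.2,fy=2.2,interpolation=cv2.INTER_CUBIC))
E
```

```text
0.0046 [-2.7  0.4  8.3]
[0.3 0.5 0.6] 0.03386863075620976 24.1
```

View pics/cmp2.png

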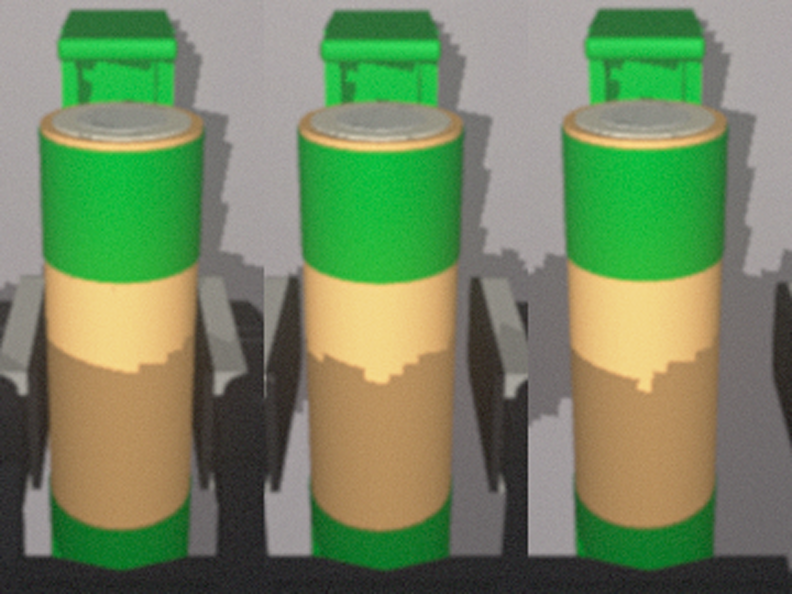

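The roll didn't shift when released. I'll withdraw and check it.

```bash
python3 - <<'E'
from workcell import *
from h import *
import pickle
q=placequat(T1,1); n=T1.v([-np.sin(np.radians(15)),0,np.cos(np.radians(15))]); b=SEAT-.002*n
move_straight(b+.06*n,q,feed=.12); print(state()["ft_force"].round(1))
move_straight(b+.22*n,q,feed=.25)
s=snapshot("wrist"); cv2.imwrite("pics/v1.png",s["img"]); d=snapshot("side"); crop(d["img"],100,110,300,270,4,"v1s.png"); print(state()["t"])
E
```

```text
[-0.1  0.1 -0.5]
26.3083
```

View pics/v1.png

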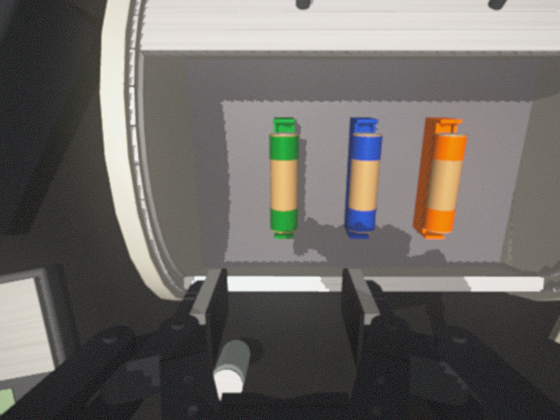

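View pics/v1s.png

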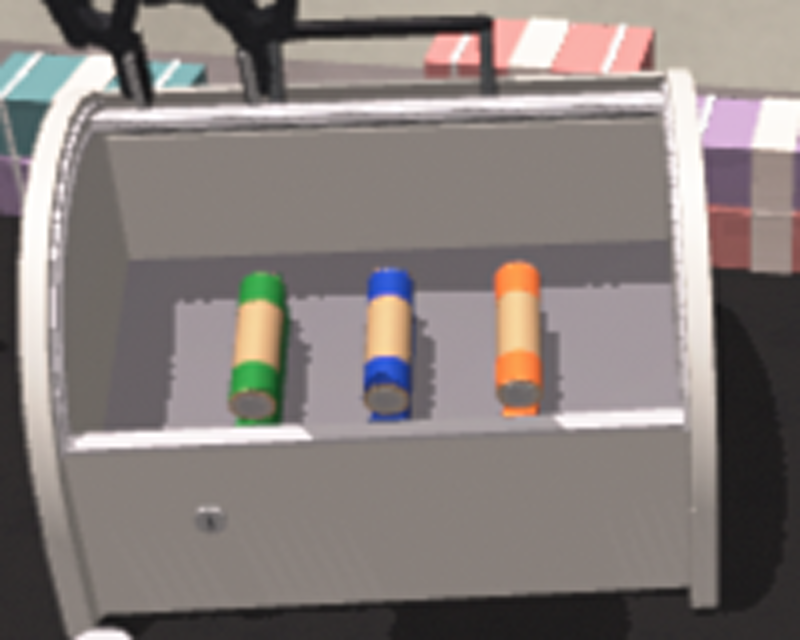

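```bash
python3 - <<'E'
from workcell import *
from h import *
t=T1
e=state()["ee_pos"]; move_straight(e+[0,0,.04],feed=.25)
gripper_to(.05,30)
p,q=t.barpose(1.43,np.deg2rad(95)); z=R.from_quat(q).apply([0,0,1])
reach(p-.09*z,q); move_straight(p-.035*z,q,feed=.15)
s=snapshot("wrist"); cv2.imwrite("pics/b1.png",s["img"]); st=state(); print(st["t"],st["ft_force"].round(1))
a=np.deg2rad(33)+1.43
print(proj(s,[t.w([-.203*np.cos(a),y,.08+.203*np.sin(a)]) for y in(.06,0)]))
E
```

```text
28.9333 [ 0.7 -0.1  0.2]
[[282.05700821 144.10626527]
 [282.19026673 267.56961518]]
```

View pics/b1.png

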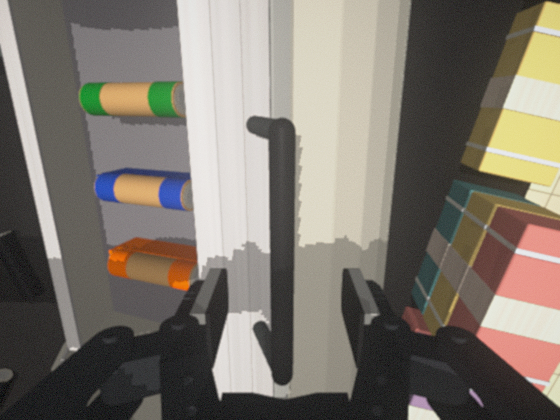

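```bash
python3 - <<'E'
from workcell import *
from h import *
t=T1
for th in (0,-.05,-.08): print(th,ik(*t.barpose(th,np.deg2rad(60))))
p,q=t.barpose(1.43,np.deg2rad(95)); move_straight(p,q,feed=.1)
gripper_to(.02,30); print(state()["ft_force"].round(1),state()["t"])
al=lambda th: np.deg2rad(60+35*np.clip(th/1.43,0,1))
for th in np.arange(1.33,.05,-.1):
    p,q=t.barpose(th,al(th)); move_straight(p,q,feed=.13)
    st=state(); f=t.R.inv().apply(st["ft_force"]); print(round(th,2),round(st["t"],2),f.round(1),(st["ee_pos"]-p).round(4))
    if np.linalg.norm(f)>35: break
s=snapshot("side"); cv2.imwrite("pics/c1.png",s["img"])
E
```

```text
0 [ 0.18398564 -0.4551204   2.45427066  0.02379087  0.61914249 -0.04329221]
-0.05 [ 0.18346926 -0.45870981  2.47314644  0.02476948  0.60387197 -0.04475372]
-0.08 [ 0.18317128 -0.45988826  2.48422436  0.02539726  0.59398235 -0.04567024]
[0.6 0.  0.5] 29.8333
1.33 30.14 [-0.5 -0.2  0.3] [-0.0001 -0.      0.001 ]
1.23 30.45 [ 2.  -0.5  1.8] [0.0004 0.0001 0.0009]
1.13 30.76 [3.5 0.4 2.3] [0.0005 0.0001 0.0006]
1.03 31.07 [3.  0.3 3.3] [0.0004 0.0001 0.0004]
0.93 31.38 [1.9 0.1 2.5] [ 0.     -0.     -0.0001]
0.83 31.68 [1.8 0.1 1.1] [-0.0007 -0.0002 -0.0008]
0.73 31.99 [-0.9  0.9 -1.1] [-0.0011 -0.0002 -0.0014]
0.63 32.3 [ 0.  -1.2  1. ] [-0.0008 -0.0002 -0.0009]
0.53 32.61 [0.5 0.1 0.7] [-0.0004 -0.0001 -0.0004]
0.43 32.92 [-0.  -0.9  1. ] [-0.0003 -0.0001 -0.0003]
0.33 33.23 [0.1 0.1 0.6] [-0.0003 -0.0001 -0.0003]
0.23 33.53 [ 0.2 -0.8  1.5] [-0.0003 -0.0001 -0.0003]
0.13 33.84 [-0.5  0.2  0.5] [-0.0003 -0.0001 -0.0004]
```

View pics/c1.png

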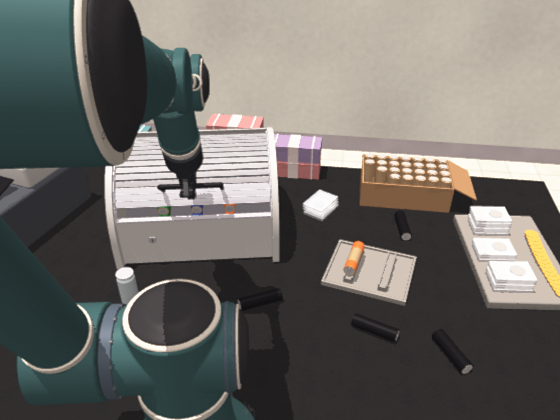

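```bash
python3 - <<'E'
from workcell import *
from h import *
t=T1; al=np.deg2rad(60)
for th in (.08,.04,.01,-.01,-.03,-.045,-.06,-.075,-.09,-.1,-.11):
    p,q=t.barpose(th,al); move_straight(p,q,feed=.08)
    st=state(); f=t.R.inv().apply(st["ft_force"]); print(round(th,3),round(st["t"],2),f.round(1),(st["ee_pos"]-p).round(4))
    if np.linalg.norm(f)>22: break
s=snapshot("side"); crop(s["img"],100,110,300,270,4,"c2.png")
s=snapshot("wrist"); cv2.imwrite("pics/c2w.png",s["img"])
E
```

```text
0.08 34.17 [ 0.7 -0.4 -0.9] [-0.0002 -0.0001 -0.0002]
0.04 34.42 [1.1 0.2 0.3] [0.0002 0.     0.0001]
0.01 34.67 [ 4.1 -0.3 -0.8] [-0.     -0.0001 -0.0003]
-0.01 34.92 [ 3.6 -1.1 -0.7] [-0.0003 -0.0001 -0.0004]
-0.03 35.17 [ 3.5 -1.   0.1] [-0.0001 -0.     -0.0002]
-0.045 35.42 [ 5.8 -0.4  4.1] [0.0016 0.0003 0.0019]
-0.06 35.67 [ 7.2 -0.2  7.2] [0.0034 0.0007 0.0041]
-0.075 35.92 [ 8.5 -0.3  9.3] [0.0052 0.001  0.0062]
-0.09 36.17 [ 9.4 -0.2 12.9] [0.0069 0.0014 0.0083]
-0.1 36.42 [10.7 -0.1 14.7] [0.0081 0.0016 0.0097]
-0.11 36.67 [11.   0.9 18.5] [0.0092 0.0018 0.0111]
```

View pics/c2.png

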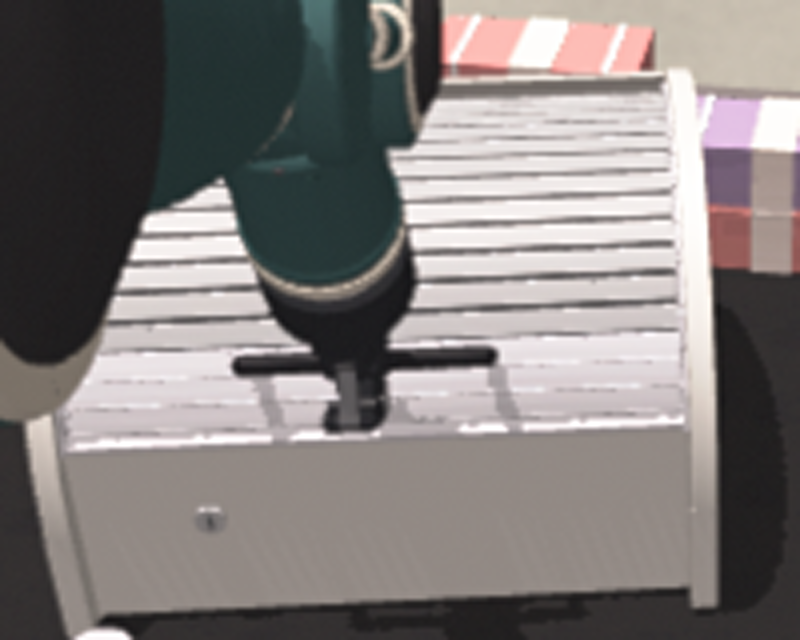

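View pics/c2w.png

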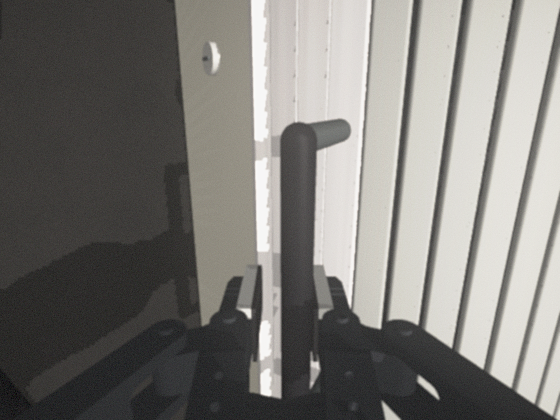

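```bash
python3 - <<'E'
from workcell import *
from h import *
t=T1; al=np.deg2rad(60)
p,q=t.barpose(-.02,al); move_straight(p,q,feed=.08); print(state()["ft_force"].round(1))
gripper_to(.04); print(state()["ft_force"].round(1))
z=R.from_quat(q).apply([0,0,1]); move_straight(p-.12*z,q,feed=.2); st=state(); print(st["ft_force"].round(1),st["t"])
w=snapshot("wrist"); cv2.imwrite("pics/f_w.png",w["img"])
# move aside for the side view
p2=p-.12*z+np.array([0,0,.08]); move_straight(p2,q,feed=.25)
s=snapshot("side"); crop(s["img"],100,110,300,270,4,"f_s.png"); c=snapshot("scene"); cv2.imwrite("pics/f_c.png",c["img"]); print(state()["t"])
E
```

```text
[1.  0.6 2.6]
[ 0.6 -0.6  0.3]
[-1.   0.6 -0.9] 38.225
38.8417
```

View pics/f_w.png

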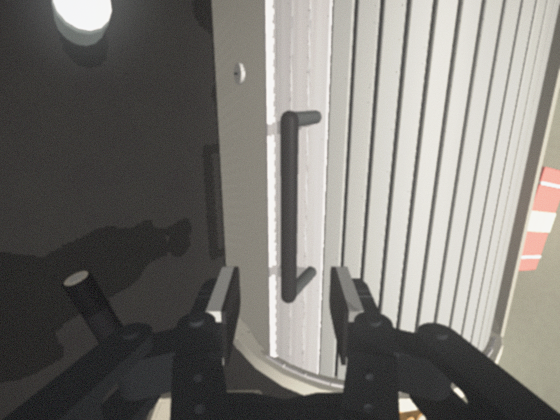

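View pics/f_s.png

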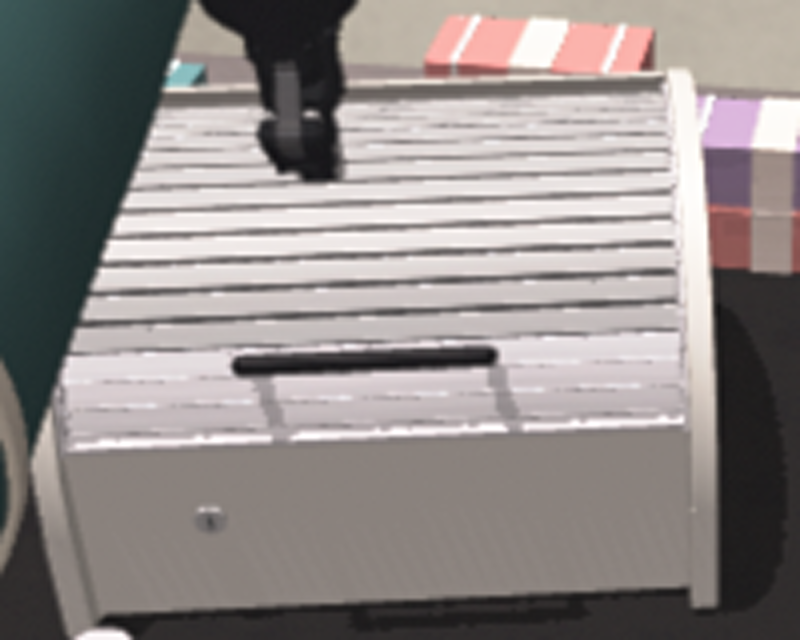

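View pics/f_c.png

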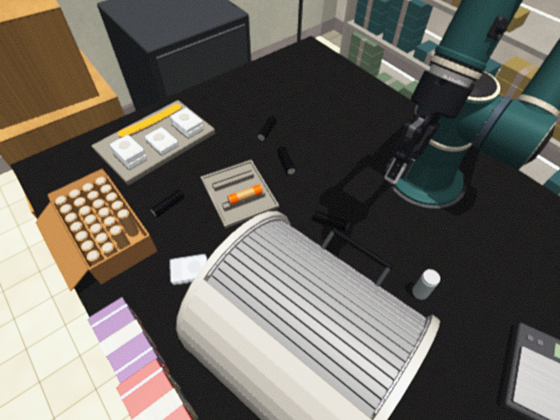

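```bash
python3 - <<'E'
from workcell import *
from h import *
s=snapshot("side")
for th in(0,.03,.06):
    a=np.deg2rad(33)+th; print(th,proj(s,[T1.w([-.203*np.cos(a),y,.08+.203*np.sin(a)]) for y in(.066,-.066)]).round(1).tolist())
print("obs",[(236/4+100,366/4+110),(496/4+100,356/4+110)])
print(state()["ft_force"].round(1),state()["t"]); hand_in()
E
```

```text
0 [[159.9, 200.6], [221.8, 198.1]]
0.03 [[159.8, 197.7], [221.7, 195.2]]
0.06 [[159.7, 194.9], [221.5, 192.4]]
obs [(159.0, 201.5), (224.0, 199.0)]
[-0.1 -0.3 -0. ] 38.8917
the job is handed in; nothing more can be done
```

The green-banded roll now lies in the green channel between its end stops, and the shutter is fully closed. I handed the job in at about 39 s of the 70 s allowed.

- **Shutter opening:** it started about 0.15–0.18 rad open. I rolled it back to its rear stop with the pull bar held loosely between the fingers.
- **Roll:** I took it from the tray, lowered it onto the channel rails and released it. It did not visibly move on release. Afterwards it lay level with the blue and orange rolls, with a gap to the rear stop and its front end inside the front stop.
- **Shutter closing:** I pushed it against its front stop with about 22 N. The last side view shows no gap at the sill, and the bar is within about 2 pixels of its predicted closed position.
- **Surroundings:** in the last overhead view the orange spare, coin cases, coin tube and black rolls look where they were. The hand touched nothing when I handed in.

**One disagreement:** the roll touched the rails about 3–4 mm higher than my camera estimate of the seat. I went down another 0.5–1 mm to confirm, which pressed it with about 15 N, then eased to about 8 N before letting go. The pictures after release show it seated like the other two rolls.

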